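Take the sieve head off the air sampler

ROBOT

A 6-joint arm with a two-finger parallel gripper is mounted at the origin on a cart in front of the work surface, level with it; the furniture and walls round the work are solid. World frame = base frame: x ahead of the robot, y to its left, z up, the work surface at z = 0. Lengths are in m, angles in rad, forces in N, time in s.
With the tool pointing down it reaches from about 0.275 to 0.825 m from the base axis. Payload 4.9 kg.
Tool frame: the origin (TCP) lies midway between the tips of the shut fingers; the grasp point (between the pads) lies 19 mm behind it (bot.grip_depth is the distance from the TCP to the grasp point, in m); z points along the fingers, y is the line along which they close (so a half turn about z gives the same grasp; the last joint's range is limited). The gripper opens to 85 mm and grips with 20 to 120 N. Pads are 22 mm wide; open, the fingers measure 114 mm over their backs; the gripper's body (76 mm by 85 mm) begins 54 mm behind the grasp point. The pads swing forward as they close: fully open they stand 13 mm farther back than shut.
Start: joints at [-1.287, 0.326, -0.193, 1.052, 0, 1.437], TCP at [0.223, -0.503, 0.231] pointing down, gripper open.
Joint ranges: [-2.65, 2.65], [-0.97, 1.79], [-1.3, 1.35], [-1.93, 2.1], [-1.47, 1.37], [-3.14, 3.14]. Speed limits (rad/s): [2.57, 2.57, 3.14, 3.14, 3.14, 3.14].

INTERFACE

Orientations are given as a unit quaternion [w, x, y, z].
In Python, from cell import bot gives the robot as it stands. Calls block until the motion is done:
- bot.move_pose(position, orientation): joint-space move of the TCP to a pose.
- bot.move_linear(position, speed=0.15, rotation=None, until_force=None): straight line of the TCP; rotation=None keeps the orientation; speed is the mean speed in m/s. With until_force (N) it stops when the force on the tool has changed by that much, and returns True; else False.
- bot.goto_joints(angles): joint-space move.
- bot.set_gripper(opening, grasp_force=None): opening from 0.0 (shut) to 1.0 (fully open); grasp_force is the grip in N (None keeps the last); returns when the fingers have stopped.
- bot.wait(seconds).
- bot.solve_ik(position, orientation): joint angles nearest the present ones, or None.
- bot.camera(name): name is "scene" or "top" or "wrist"; returns the picture (420x560x3 uint8, red, green, blue); there is no depth.
- bot.calibration(name): a dict with "mtx" (3x3 intrinsics, pixels), "extrinsics" (4x4, takes a point from world to camera coordinates); the wrist camera has in their place "hand_eye" (4x4, takes a point from camera to tool coordinates, whose origin is the TCP and whose axes are the flange's). Camera axes: x right, y down, z forward; pixel columns grow to the right and rows downward; lengths in m; the calibration is good to about 2 mm. A picture is of the moment at which its call begins: read the wrist's pose just before it. calibration takes no time and is no camera call.
A pose or a line that the arm cannot do raises bot.PlanningError and nothing moves.
- bot.close_job(): hands the job in; it is judged then, once.
Trained networks look in the newest picture that a camera, given by its name, has taken for a name from the list of things; names that differ only in an ending like _2 or _b are one class to them, and where a whole thing is asked for, a point or a joint stands for the part that bears it (a point fixed in the world has none). Each returns a list of dicts, best first, with "confidence" (0 to 1); they miss things now and then, are a little off and sometimes report something else, mostly with a low value. They report only what shows in the picture. A call takes as long as a camera call. They do not tell look-alikes from the thing itself.
- bot.search_frame(camera, thing): "bbox" ([left, top, width, height] in pixels, round what is visible of it).
Readings, each from a call of its own:
- bot.read_clock(): time.
- bot.read_joint_positions(): joint angles.
- bot.read_joint_vel(): joint speeds.
- bot.read_joint_efforts(): joint torques, N m.
- bot.read_position(): TCP position.
- bot.read_tool_rot(): TCP orientation.
- bot.read_ft_force(): force on the tool from outside, world axes, zero at the start.
- bot.read_moment(): the same for the moment, N m.
- bot.read_gripper_width(): opening from 0.0 (shut) to 1.0 (fully open).
- bot.read_finger_force(): force on a finger pad.
Only numpy, scipy, OpenCV 4.12 (cv2) and the standard library are available. Lean on these libraries where they do the work, as an engineer would, in place of code of your own. Each camera call takes 0.05 s, during which the arm holds its last target. There are 200 camera calls.

TASK

The air sample has been taken and the sampler's perforated head is to go to the autoclave: press the release button beside the head all the way down until the head springs off its lock, turn the head a quarter turn anticlockwise (seen from above the head), lift it straight off its sloping mount, and set it down - do not drop it - sieve upwards and flat on the free part of the tray. Leave the culture plate in the sampler seated and untouched, and do not shift the tray or the dish on it or upset the two small dropper bottles.

Things in the scene. Friction and masses are not known exactly. Their poses are not given: they have to be found in the camera images.
- sampler: White bench-top air sampler, heavy, fixed, 110 mm high (140 over its carrying handle at the back); its upper front slopes at 28 degrees and carries the mount, head and release button. It faces left and towards the robot. Origin on the bench under the mount's centre; x to its back, y to its left seen from the front, z up. Housing from x = -57 to 96 mm, y = -92 to 62 mm.
- mount: Bayonet mount on the slope: aluminium collar, 84 mm across, 12 mm high. Origin: its centre on the slope's surface, 80 mm above the bench. z is its axis, out of the slope, 28 degrees from vertical, leaning to the sampler's front; x points up the slope. Two claws hold the head's lugs until it has turned about 65 degrees; a stop ends the turn at 95. Play 1 mm all round; turns with little friction.
- release_top (a point): Centre of the top of the release button: a black cap of 16 mm diameter on the slope at the mount's -y side, 70 mm from the mount's axis, its top 22 mm out from the slope when up. It is pressed along the mount's -z, into the slope. The point moves with the cap.
- release (a joint): Button travel in m: 0 up, 0.006 fully down; spring 1 to 2.6 N. Beyond 0.004 its steel tongue leaves the notch in the head's rim, and within 0.3 s a sprung dog turns the head about 13 degrees anticlockwise (positive about the mount's z), off the lock. Let go, it then stays part-way down (0.001 to 0.004), its tongue bearing on the rim from below, until the head is off.
- sieve_head: Loose perforated steel head, 160 g, on the mount. Origin: centre of its open lower end, z along its axis to the sieve. Barrel 64 mm across from 0 to 11 mm, two lugs (74 mm over both) on it; knurled rim 92 mm across from 11 to 16 mm; crown above. Seated, its origin is 1 mm out from the mount's, z along the mount's z; locked, its x is along the mount's x (within 3 degrees).
- head_grip (a point): Point on the head's axis in the middle of its crown, 30 mm from the head's origin; axes as the head's. The crown, the part to grip, is 56 mm across, from 16 to 41 mm above the head's origin, sieve holes in its top, with two parallel flats 40 mm apart (each 39 mm long) that face the head's x and -x.
- plate: Round culture plate: clear dish, 50 mm across, 10 mm high, cream agar, standing loose between three pins inside the mount, hidden under the head. Origin at the centre of its underside, which is at the mount's origin.
- tray: White shallow loose tray, 184 mm (x) by 250 mm (y), rim 19 mm high; floor 2 mm above the bench, flat from x = -79 to 79 and y = -112 to 112 mm. Origin at the centre of its underside. A petri dish lies in its +y half; the -y half is free.
- petri: Clear open petri dish, 88 mm across, 13 mm high, lying on the tray's +y half. Origin at the centre of its underside.
- dropper_1: Small brown dropper bottle with a white cap, 25 mm across, 66 mm high, standing on the bench between the robot and the sampler. Origin at the centre of its underside.
- dropper_2: Small brown dropper bottle with a black cap, 25 mm across, 66 mm high, standing on the bench between the robot and the sampler. Origin at the centre of its underside.
Things that resemble listed ones, but are neither listed nor needed, are in the scene too. There is more than one size of the sieve_head; the one meant has the size given above.

How it is judged:
On the way, in this order (a step that is already met when the one before it is completed fails the run):
1. the release button is pressed down, beyond 4.5 of its 6 mm, with the head still on its mount (value of joint release above 0.0045 m and distance between sieve_head and mount below 0.006 m), for 0.05 s.
2. the head has been turned more than 69 degrees on its mount, still seated (origin less than 8 mm up the axis) (angle between the x axis of sieve_head and the x axis of mount, either way round above 1.2 rad and z of sieve_head in the frame of mount below 0.008 m), for 0.05 s.
3. the head is off: its origin more than 40 mm from the mount's along the mount's axis (z of sieve_head in the frame of mount above 0.04 m), for 0.05 s.
4. the head touches the tray while the fingers still hold it (it is set down, not dropped) (contact force between sieve_head and tray above 0.2 N and contact force between the fingers and sieve_head above 0.5 N).
At the end, for the whole second after the job is handed in: The head stands upright (within 0.08 rad) and at rest on the tray's floor (origin -2 to 6 mm above the tray's underside, within 50 mm in x and 85 mm in y of its centre); the button is up again (within 1 mm); the culture plate is within 6 mm of its seat (angle between sieve_head's own z axis and vertical below 0.08 rad and z of sieve_head in the frame of tray between -0.002 and 0.006 m and x of sieve_head in the frame of tray between -0.05 and 0.05 m and y of sieve_head in the frame of tray between -0.085 and 0.085 m and linear speed of sieve_head below 0.01 m/s and value of joint release below 0.001 m and distance between plate and mount below 0.006 m); the robot touches nothing.
It fails at once if the culture plate is pulled or knocked out of its seat (more than 8 mm) (distance between plate and mount above 0.008 m).
It fails at once if the fingers touch the culture plate (contact force between the fingers and plate above 0.5 N).
It fails at once if the petri dish on the tray is shifted more than 30 mm (distance of petri from where it was at the start of the episode above 0.03 m).
It fails at once if the tray is shifted more than 30 mm (distance of tray from where it was at the start of the episode above 0.03 m).
It fails at once if a dropper bottle is knocked over (angle between any of dropper_1, dropper_2's own z axis and vertical above 0.5 rad).
It also fails if it takes over 48 s, if anything falls off the work surface, if the arm or the gripper's body presses on something with over 40 N, if the wrist force passes 120 N, or if a joint passes its speed limit or range.

## Working session

There is one attempt and no reset: what is moved stays moved. The work goes in short steps, each a Python script; the robot and the scene stay as the last script left them, time stands still between calls to the robot, and variables do not carry over. Pictures are saved under pics/ and viewed, at most 10 in all, crops included, and the job is handed in when it is done.

```bash
mkdir -p pics; ls; python3 - <<'E'
from cell import bot
import cv2,numpy as np
ims=[]
for c in ("scene","top"):
    im=bot.camera(c); cv2.imwrite(f"pics/{c}0.png",im[:,:,::-1])
    K=bot.calibration(c); print(c,K["mtx"].round(1).tolist(),K["extrinsics"].round(3).tolist())
    for t in ("sampler","sieve_head","mount","release_top","tray","petri","dropper_1"):
        print(t,[(np.round(d["bbox"]).tolist(),round(d["confidence"],2)) for d in bot.search_frame(c,t)][:4])
print(bot.calibration("wrist"), bot.read_tool_rot(), bot.read_clock())
E
```

```text
pics
scene [[470.9, 0.0, 275.7], [0.0, 470.9, 214.0], [0.0, 0.0, 1.0]] [[0.472, -0.882, -0.022, -0.179], [-0.468, -0.229, -0.854, 0.318], [0.747, 0.413, -0.52, 0.825], [0.0, 0.0, 0.0, 1.0]]
sampler [([279.0, 175.0, 59.0, 66.0], 0.69)]
sieve_head [([369.0, 256.0, 29.0, 20.0], 0.95), ([282.0, 179.0, 34.0, 24.0], 0.75), ([318.0, 261.0, 56.0, 45.0], 0.74)]
mount [([284.0, 185.0, 36.0, 30.0], 0.65)]
release_top [([291.0, 200.0, 5.0, 8.0], 0.38)]
tray [([203.0, 210.0, 35.0, 40.0], 0.76)]
petri []
dropper_1 [([284.0, 259.0, 12.0, 26.0], 0.8), ([252.0, 237.0, 10.0, 27.0], 0.64)]
top [[527.3, 0.0, 279.5], [0.0, 527.3, 214.0], [0.0, 0.0, 1.0]] [[-0.004, -1.0, -0.026, 0.068], [-0.99, 0.008, -0.144, 0.484], [0.144, 0.025, -0.989, 1.328], [0.0, 0.0, 0.0, 1.0]]
sampler [([258.0, 123.0, 78.0, 83.0], 0.89)]
sieve_head [([376.0, 194.0, 26.0, 27.0], 0.83), ([347.0, 224.0, 49.0, 49.0], 0.56), ([271.0, 141.0, 29.0, 39.0], 0.55)]
mount [([277.0, 142.0, 30.0, 52.0], 0.87)]
release_top [([290.0, 183.0, 9.0, 4.0], 0.57)]
tray [([137.0, 189.0, 94.0, 78.0], 0.64)]
petri [([144.0, 203.0, 34.0, 33.0], 0.59)]
dropper_1 [([316.0, 254.0, 9.0, 10.0], 0.61), ([278.0, 241.0, 9.0, 13.0], 0.59), ([267.0, 144.0, 32.0, 34.0], 0.47)]
{'mtx': array([[350.16160552,   0.        , 280.44294627],
       [  0.        , 350.16160552, 209.30804552],
       [  0.        ,   0.        ,   1.        ]]), 'hand_eye': array([[ 7.94297339e-04, -9.48460497e-01, -3.16894390e-01,
         8.04995234e-02],
       [ 9.99999469e-01,  9.61502485e-04, -3.71259988e-04,
         2.20930504e-04],
       [ 6.56820176e-04, -3.16893926e-01,  9.48460757e-01,
        -1.41620246e-01],
       [ 0.00000000e+00,  0.00000000e+00,  0.00000000e+00,
         1.00000000e+00]])} [4.14570316e-05 9.78261051e-01 2.07377229e-01 6.52151647e-06] 0.8
```

```bash
python3 - <<'E'
import cv2,numpy as np
a=cv2.imread("pics/scene0.png")[150:320,180:410]; b=cv2.imread("pics/top0.png")[110:285,120:410]
cv2.imwrite("pics/s0c.png",cv2.resize(a,None,fx=3.4,fy=3.4,interpolation=cv2.INTER_CUBIC))
cv2.imwrite("pics/t0c.png",cv2.resize(b,None,fx=2.7,fy=2.7,interpolation=cv2.INTER_CUBIC))
E
```

```text
(no output)
```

View pics/s0c.png

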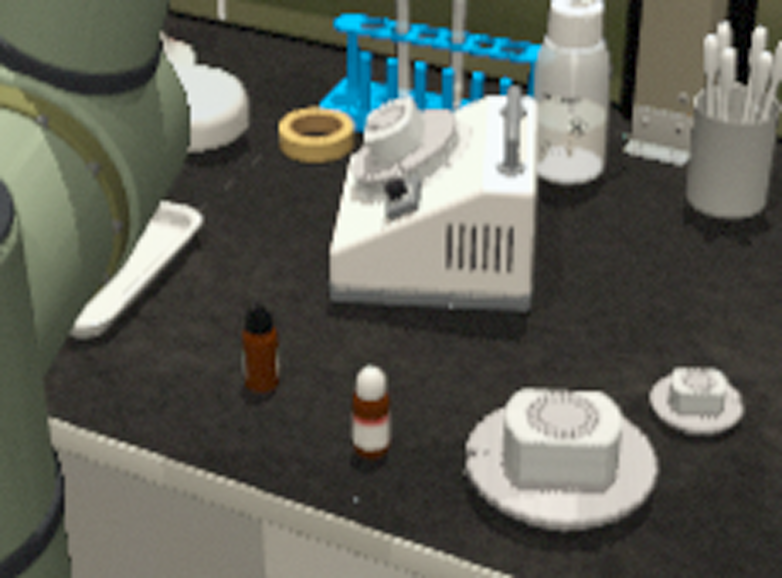

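View pics/t0c.png

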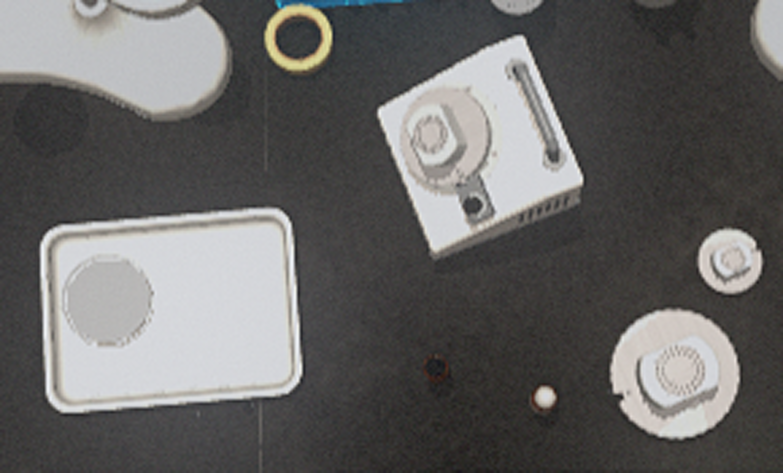

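The scene crop shows the sampler near the centre, facing left, with its button at (400,190) in the crop. Two decoy heads lie on the bench at (560,450) and (697,400). The top crop shows the head at about (440,138), the button at (475,205), the dish in the left half of the tray at (107,300), and the droppers at (435,368) and (543,398).

```bash
cat > h.py <<'E'
from cell import bot
import cv2,numpy as np
from scipy.spatial.transform import Rotation as R
from scipy.optimize import least_squares
def q(M): return R.from_matrix(M).as_quat()[[3,0,1,2]]
def rot(w): return R.from_quat(np.array(w)[[1,2,3,0]]).as_matrix()
def mount(p):            # p=[x,y,yaw,zslope] -> 4x4 mount frame
    x,y,yaw,z=p; T=np.eye(4)
    T[:3,:3]=R.from_euler('z',yaw).as_matrix()@R.from_euler('y',-np.deg2rad(28)).as_matrix(); T[:3,3]=x,y,z; return T
def ap(T,P): return np.atleast_2d(P)@T[:3,:3].T+T[:3,3]
def camT(name):
    c=bot.calibration(name)
    if name!="wrist": return c["mtx"],np.array(c["extrinsics"])
    T=np.eye(4);T[:3,:3]=rot(bot.read_tool_rot());T[:3,3]=bot.read_position()
    return c["mtx"],np.linalg.inv(T@c["hand_eye"])
def proj(KE,P):
    u=ap(KE[1],P)@KE[0].T; return u[:,:2]/u[:,2:]
def ray(KE,uv,z):        # world point at height z
    d=KE[1][:3,:3].T@np.linalg.inv(KE[0])@[*uv,1]; c=-KE[1][:3,:3].T@KE[1][:3,3]
    return c+d*(z-c[2])/d[2]
def tool(M,ang,flip=0):  # tool z=-mount z, tool y = mount x turned by ang(deg)
    a=np.deg2rad(ang+180*flip); y=M[:3,:3]@[np.cos(a),np.sin(a),0]; z=-M[:3,2]
    return np.c_[np.cross(y,z),y,z]
E
python3 - <<'E'
from h import *
K=camT("top")
c=ray(K,(120+432/2.7,110+135/2.7),.117); b=ray(K,(120+473/2.7,110+203/2.7),.1)
print("crown",c,"button",b)
yaw=np.arctan2(*(c-b)[[1,0]])-np.pi/2; print(np.rad2deg(yaw))
yaw=np.deg2rad(-70)
xs=np.array([np.cos(yaw),np.sin(yaw)]); m=c[:2]+xs*.42*.047; p=[*m,yaw,.08]; M=mount(p); print(p, ap(M,[0,-.07,.022]))
for n,uv in dict(tray=(120+170/2.7,110+310/2.7),d1=(319,256),d2=(281,245)).items(): print(n,ray(K,uv,.02))
for f in (0,1):
  for n,P,a in (("look",[0,0,.15],0),("press",[0,-.07,.017],0),("grip",[0,0,.016],13),("turn",[0,0,.016],50),("end",[0,0,.016],90),("lift",[0,0,.1],90)):
    j=bot.solve_ik(ap(M,P)[0],q(tool(M,a,f))); print(f,n,None if j is None else np.round(j,2))
E
```

```text
crown [0.60771328 0.06107148 0.117     ] button [0.54745854 0.02403687 0.1       ]
-58.423701623237086
[np.float64(0.6144647607642381), np.float64(0.042521950974095765), np.float64(-1.2217304763960306), 0.08] [[0.54515377 0.02828604 0.09942485]]
tray [0.46046685 0.31867719 0.02      ]
d1 [ 0.37670497 -0.03632596  0.02      ]
d2 [0.40579607 0.061728   0.02      ]
0 look [ 0.3   0.44 -0.17  0.94 -0.49  3.08]
0 press [ 0.17  0.44 -0.52  0.52 -0.48  2.94]
0 grip [ 0.19  0.55 -0.32  0.61 -0.48  2.74]
0 turn [ 0.19  0.55 -0.32  0.61 -0.48  2.09]
0 end [ 0.19  0.55 -0.32  0.61 -0.48  1.39]
0 lift [ 0.26  0.47 -0.24  0.81 -0.49  1.47]
1 look [ 0.3   0.44 -0.17  0.94 -0.49 -0.06]
1 press [ 0.17  0.44 -0.52  0.52 -0.48 -0.2 ]
1 grip [ 0.19  0.55 -0.32  0.61 -0.48 -0.41]
1 turn [ 0.19  0.55 -0.32  0.61 -0.48 -1.05]
1 end [ 0.19  0.55 -0.32  0.61 -0.48 -1.75]
1 lift [ 0.26  0.47 -0.24  0.81 -0.49 -1.67]
```

```bash
cat > look.py <<'E'
from h import *
import pickle
M=mount([.614,.0425,np.deg2rad(-70),.08]); obs=[]
bot.set_gripper(0.0)
def snap(tag,things):
    bot.wait(.2); KE=camT("wrist"); im=bot.camera("wrist"); cv2.imwrite(f"pics/{tag}.png",im[:,:,::-1])
    for t in things:
        for d in bot.search_frame("wrist",t)[:3]: print(tag,t,np.round(d["bbox"],1).tolist(),round(d["confidence"],2)); obs.append((tag,KE,t,d["bbox"],d["confidence"]))
for i,(a,off) in enumerate(((0,[0,-.03,.17]),(-60,[0,-.03,.17]),(60,[0,-.03,.17]))):
    bot.move_pose(ap(M,off)[0],q(tool(M,a,1))); snap(f"w{i}",("sieve_head","release_top","mount"))
D=np.array([[1,0,0],[0,-1,0],[0,0,-1.]])
for i,(x,y,a) in enumerate(((.38,.3,0),(.46,.24,0))):
    bot.move_pose([x,y,.26],q(R.from_euler('z',a).as_matrix()@D)); snap(f"t{i}",("tray","petri"))
pickle.dump(obs,open("obs.pkl","wb")); print(bot.read_clock())
E
python3 look.py; python3 -c "
import cv2,numpy as np
r=[cv2.imread(f'pics/{n}.png') for n in ('w0','w1','w2','t0')]
cv2.imwrite('pics/m1.png',cv2.resize(np.vstack([np.hstack(r[:2]),np.hstack(r[2:])]),(800,600)))"
```

```text
w0 sieve_head [233.7, 175.9, 102.6, 97.8] 0.81
w0 sieve_head [132.6, 0.0, 42.6, 53.4] 0.71
w0 release_top [274.0, 140.4, 16.4, 34.9] 0.92
w0 mount [229.5, 130.1, 111.7, 120.0] 0.83
w0 mount [496.1, 104.1, 63.9, 161.8] 0.71
w1 sieve_head [13.4, 61.7, 102.2, 95.4] 0.89
w1 sieve_head [107.6, 175.5, 36.8, 36.8] 0.81
w1 sieve_head [266.9, 154.1, 102.1, 100.4] 0.6
w1 release_top [231.9, 157.1, 38.2, 26.6] 0.54
w1 mount [226.8, 142.9, 142.7, 100.6] 0.92
w1 mount [233.9, 155.0, 39.2, 29.4] 0.5
w2 sieve_head [200.7, 161.6, 100.4, 98.9] 0.57
w2 sieve_head [388.2, 0.0, 116.4, 43.0] 0.56
w2 release_top [289.1, 159.3, 40.0, 25.2] 0.79
w2 mount [195.2, 149.7, 144.3, 87.0] 0.58
t0 tray [125.1, 0.0, 254.7, 186.2] 0.76
t0 petri [153.5, 34.4, 85.4, 88.6] 0.6
t1 tray [76.8, 69.5, 242.2, 178.6] 0.62
t1 petri [109.1, 117.2, 82.4, 77.1] 0.9
10.6167
```

View pics/m1.png

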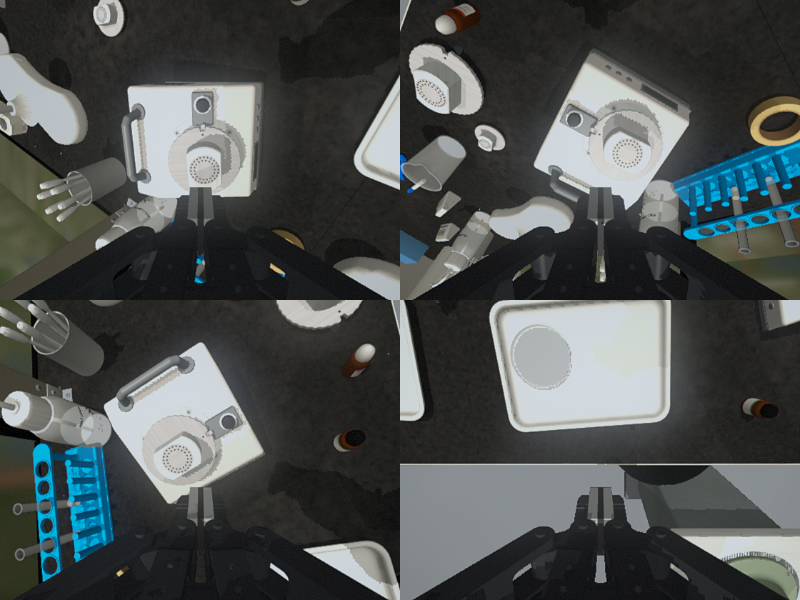

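The montage shows the sampler clearly in all three wrist views, with the cap dark on a grey bracket, the crown's hole ring visible, and the tray with its dish on the left.

```bash
cat > fit.py <<'E'
from h import *
import pickle
obs=pickle.load(open("obs.pkl","rb")); KE={o[0]:o[1] for o in obs}
rb={"w0":(274,125,24,45),"w1":(231,150,40,35),"w2":(289,155,40,35)}
crops=[]
for v,(x,y,w,h) in rb.items():
    im=cv2.imread(f"pics/{v}.png"); 
    ox,oy={"w0":(215,110),"w1":(215,130),"w2":(190,135)}[v]
    g=cv2.cvtColor(im[y:y+h,x:x+w],cv2.COLOR_BGR2GRAY)
    n,l,s,c=cv2.connectedComponentsWithStats((g<60).astype(np.uint8)); k=1+np.argmax(s[1:,4])
    print(v,"cap",c[k]+[x,y],s[k])
    crops.append(cv2.resize(im[oy:oy+140,ox:ox+160],None,fx=2.5,fy=2.5,interpolation=cv2.INTER_CUBIC))
im=cv2.imread("pics/t1.png"); crops.append(cv2.resize(im[40:300,60:357],(400,350)))
cv2.imwrite("pics/m2.png",np.vstack([np.hstack(crops[:2]),np.hstack(crops[2:])])[:,:][:700])
E
python3 fit.py; python3 -c "
import cv2;i=cv2.imread('pics/m2.png');print(i.shape);cv2.imwrite('pics/m2.png',cv2.resize(i,(686,600)))"
```

```text
Traceback (most recent call last):
  File "fit.py", line 10, in <module>
    n,l,s,c=cv2.connectedComponentsWithStats((g<60).astype(np.uint8)); k=1+np.argmax(s[1:,4])
                                                                           ~~~~~~~~~^^^^^^^^^
ValueError: attempt to get argmax of an empty sequence
[ WARN:0@0.018] global loadsave.cpp:275 findDecoder imread_('pics/m2.png'): can't open/read file: check file path/integrity
Traceback (most recent call last):
AttributeError: 'NoneType' object has no attribute 'shape'
```

```bash
sed -i 's/g<60/g<(int(g.min())+25)/; s/print(v,"cap"/print(v,g.min(),"cap"/' fit.py
python3 fit.py; python3 -c "
import cv2;i=cv2.imread('pics/m2.png');cv2.imwrite('pics/m2.png',cv2.resize(i,(686,600)))"
```

```text
w0 67 cap [285.72560976 145.69512195] [  1  13  18  19 164]
w1 64 cap [243.85393258 162.52808989] [ 4  8 18 14 89]
w2 70 cap [319.88636364 170.88257576] [ 22   7  18  19 264]
```

View pics/m2.png

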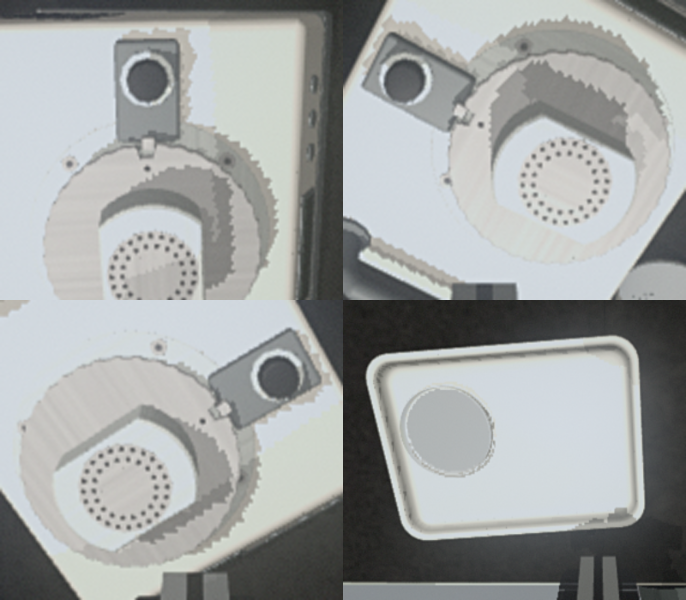

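The three crops give cap centres at w0 (284.5,146.9), w1 (243.5,167.3) and w2 (320.2,170.9). The hole-ring centres are (285.9,236.9), (318.6,214.5) and (248.8,222.3). The tray's rim corners and dish are clear in t1.

```bash
cat > solve.py <<'E'
from h import *
import pickle
KE={o[0]:o[1] for o in pickle.load(open("obs.pkl","rb"))}
cap=dict(w0=(284.5,146.9),w1=(243.5,167.3),w2=(320.2,170.9)); ring=dict(w0=(285.9,236.9),w1=(318.6,214.5),w2=(248.8,222.3))
def tri(o):
    r=least_squares(lambda P:np.concatenate([proj(KE[v],P)[0]-u for v,u in o.items()]),[.6,.04,.1]); return r.x,r.fun
C,rc=tri(cap);G,rg=tri(ring); print("cap",C,rc.round(1),"crown",G,rg.round(1))
f=lambda p:np.concatenate([proj(KE[v],ap(mount(p),P))[0]-u for o,P in ((cap,[0,-.07,.022]),(ring,[0,0,.042])) for v,u in o.items()])
r=least_squares(f,[.614,.0425,-1.22,.08]); print("mount",r.x,np.rad2deg(r.x[2]),r.fun.round(1)); np.save("mount.npy",r.x)
def px(u,v): return ((u-343)/1.155+60,(v-300)/1.154+40)
uv=np.array([px(*c) for c in ((366,353),(639,334),(644,527),(410,543))])  # +x+y,+x-y,-x-y,-x+y
def tr(p,L): return np.c_[np.array(L)[:,:2]@R.from_euler('z',p[2]).as_matrix()[:2,:2].T+p[:2],np.full(len(L),p[3])]
cor=[[.092,.125],[.092,-.125],[-.092,-.125],[-.092,.125]]
t=least_squares(lambda p:(proj(KE["t1"],tr(p,cor))-uv).ravel(),[.46,.31,0,.019]); print("tray",t.x,t.fun.round(1)); np.save("tray.npy",t.x)
print("petri",ray(KE["t1"],px(447,431),.01))
print("top rays tray", [ray(camT("top"),(120+u/2.7,110+v/2.7),.019).round(3) for u,v in ((42,225),(290,208),(300,396),(52,412))])
E
python3 solve.py
```

```text
cap [0.54589009 0.02811334 0.09263931] [-0.6  0.2 -0.2 -0.6 -0.1  0.4] crown [0.6078723  0.06539906 0.11469526] [ 0.3  0.3 -0.7 -0.3 -0.5  0.1]
mount [ 0.61442579  0.04675104 -1.19153204  0.07754637] -68.26975678916928 [-0.6  1.6 -0.3  0.9 -0.   1.9  0.3 -0.6 -1.5 -0.8  0.3 -0.5]
tray [0.46035103 0.3208204  0.06953414 0.01348656] [-1.2  2.1  0.9  1.3  1.8 -1.4 -1.5 -2.6]
petri [0.47431259 0.38635092 0.01      ]
top rays tray [array([0.546, 0.447, 0.019]), array([0.56 , 0.203, 0.019]), array([0.376, 0.191, 0.019]), array([0.362, 0.431, 0.019])]
```

```bash
cat > press.py <<'E'
from h import *
p=[.6149,.0469,np.deg2rad(-68.5),.079]; np.save("m.npy",p); M=mount(p); n=M[:3,2]; Q=q(tool(M,0,1))
top=ap(M,[0,-.07,.022])[0]; print("cap model",top)
bot.move_pose(top+.08*n,Q); bot.move_linear(top+.015*n,speed=.1); bot.wait(.3)
f0=bot.read_ft_force()
h=lambda:(ap(np.linalg.inv(M),bot.read_position())[0]*1000).round(1)
a=bot.move_linear(top-.012*n,speed=.02,until_force=.8); print("touch",a,h(),np.subtract(bot.read_ft_force(),f0)@n)
b=bot.move_linear(top-.022*n,speed=.02,until_force=9); print("press",b,h(),np.subtract(bot.read_ft_force(),f0))
bot.wait(.5); print(h(),np.subtract(bot.read_ft_force(),f0)@n, bot.read_clock())
im=bot.camera("wrist"); cv2.imwrite("pics/p.png",im[100:330,140:440,::-1])
E
python3 press.py
```

```text
cap model [0.54598541 0.03085462 0.09842485]
touch True [ -0.3 -70.5  21.7] 0.8459789943221332
press True [ -0.4 -70.7  16.4] [-1.96533377  3.36705332  9.10352303]
[ -0.5 -70.7  16.5] 8.722337160786033 15.8
```

View pics/p.png

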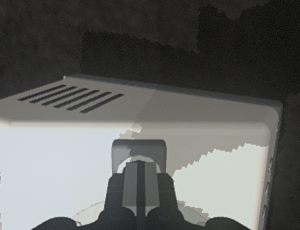

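The picture shows the shut fingers on the button, with the head hidden behind them. The travel of about 5.3–6 mm at 9 N means it bottomed out. I'll back off and check that the head has turned.

```bash
python3 - <<'E'
from h import *
M=mount(np.load("m.npy")); n=M[:3,2]
bot.move_linear(ap(M,[0,-.07,.1])[0],speed=.15)
bot.set_gripper(1.0)
bot.move_linear(ap(M,[0,-.0,.12])[0],speed=.15,rotation=q(tool(M,13,1))); bot.wait(.2)
K=camT("wrist"); im=bot.camera("wrist").copy()
for a in range(0,360,5):
    c,s=np.cos(np.deg2rad(a)),np.sin(np.deg2rad(a))
    for P,col in (([.046*c,.046*s,.017],(255,0,0)),):
        u=proj(K,ap(M,P))[0]; cv2.circle(im,tuple(int(v) for v in u),1,col,-1)
r=np.deg2rad(13); Rz=R.from_euler('z',r).as_matrix()
for X in (-.02,.02):
    a,b=[proj(K,ap(M,Rz@[X,Y,.042]))[0] for Y in (-.0195,.0195)]
    cv2.line(im,tuple(a.astype(int).tolist()),tuple(b.astype(int).tolist()),(0,200,0),1)
cv2.imwrite("pics/g.png",cv2.resize(im[100:340,160:420,::-1],None,fx=2.5,fy=2.5)); print(bot.read_clock())
E
```

```text
18.225
```

View pics/g.png

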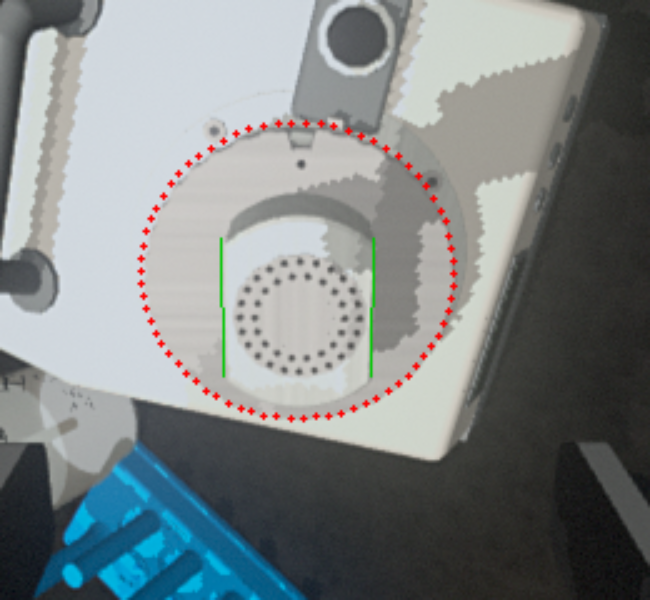

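The overlay matches: the head has sprung about 13° and its rim and flats line up with the model. Next I'll grip and turn.

```bash
cat > turn.py <<'E'
from h import *
M=mount(np.load("m.npy")); n=M[:3,2]
print("hit",bot.move_linear(ap(M,[0,0,.0175])[0],speed=.08,until_force=6))
f0=np.array(bot.read_ft_force())
bot.set_gripper(0.0,grasp_force=40)
print("w",bot.read_gripper_width(),bot.read_finger_force(),"F",(M[:3,:3].T@(bot.read_ft_force()-f0)).round(1))
off=np.zeros(3)
for a in (24,35,46,57,68,79,88):
    bot.move_linear(ap(M,[0,0,.0175]+off)[0],speed=.03,rotation=q(tool(M,a,1)))
    F=M[:3,:3].T@(bot.read_ft_force()-f0); mo=np.dot(bot.read_moment(),n)
    print(a,F.round(1),round(mo,2),bot.read_clock())
    if abs(F).max()>40: break
    off[:2]+=np.clip(F[:2]*.00006,-.001,.001)
print(off,bot.read_gripper_width(),bot.read_finger_force(),bot.read_clock())
E
python3 turn.py
```

```text
hit False
w 0.4615678267086366 44.39762055873871 F [ 0.4 -0.3  2.8]
24 [ 2.4 -2.   5.9] 0.07 20.4833
35 [ 2.5 -1.4  6.1] 0.01 20.825
46 [ 3.  -0.9  6.2] 0.07 21.1667
57 [ 2.2 -0.3  5.7] 0.02 21.5083
68 [ 1.6 -1.   7.8] 0.09 21.85
79 [ 2.9 -1.4  7. ] 0.0 22.1917
88 [ 1.7 -1.4  6.2] 0.01 22.5
[ 0.0009788  -0.00050693  0.        ] 0.46017220863802344 44.74070370197296 22.5
```

```bash
cat > lift.py <<'E'
from h import *
M=mount(np.load("m.npy"))
P0=np.array(bot.read_position()); n=M[:3,2]
bot.move_linear(P0+.03*n,speed=.05); print("F",(M[:3,:3].T@bot.read_ft_force()).round(1))
bot.move_linear(P0+.11*n,speed=.12); print(bot.read_gripper_width(),bot.read_finger_force())
t=.06; y=-np.array([np.cos(t),np.sin(t),0]); z=np.array([0,0,-1.]); D=np.c_[np.cross(y,z),y,z]
tgt=np.array([.461+.052*np.sin(t),.319-.052*np.cos(t),0])
bot.move_linear(tgt+[0,0,.16],speed=.12,rotation=q(D)); bot.wait(.2)
cv2.imwrite("pics/l_w.png",bot.camera("wrist")[:,:,::-1]); cv2.imwrite("pics/l_t.png",bot.camera("top")[:,:,::-1])
print(bot.read_position(),bot.read_clock())
a=cv2.imread("pics/l_w.png"); b=cv2.resize(cv2.imread("pics/l_t.png")[110:285,120:353],(560,420))
cv2.imwrite("pics/l.png",cv2.resize(np.hstack([a,b]),(800,300)))
E
python3 lift.py
```

```text
F [-1.1 -0.4 -2.6]
0.46390721459809126 43.81338715553284
[0.46421182 0.26701865 0.16001725] 26.2917
```

View pics/l.png

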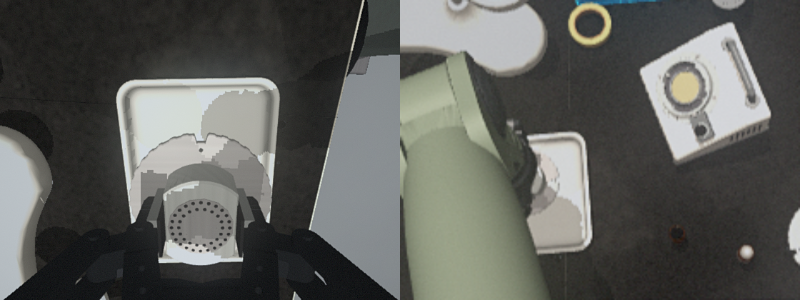

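The wrist picture shows the head held square over the tray. The top picture shows the plate still seated in the mount at (685,88) and both droppers upright at (678,234) and (746,252). I'll set the head down now.

```bash
cat > place.py <<'E'
from h import *
p=np.array(bot.read_position())
bot.move_linear([p[0],p[1],.035],speed=.12); bot.wait(.2)
print("touch",bot.move_linear([p[0],p[1],.010],speed=.015,until_force=2.5),bot.read_position(),bot.read_ft_force()); bot.wait(.3)
bot.set_gripper(1.0); p=np.array(bot.read_position())
bot.move_linear(p+[0,0,.06],speed=.06); bot.move_linear(p+[0,-.06,.22],speed=.2); bot.wait(.3)
K=camT("wrist"); cv2.imwrite("pics/e_w.png",bot.camera("wrist")[:,:,::-1])
for t in ("sieve_head","tray","petri"): print(t,[(np.round(d["bbox"]).tolist(),round(d["confidence"],2)) for d in bot.search_frame("wrist",t)][:2])
bot.goto_joints([-1.0,.326,-.193,1.052,0,-1.0]); bot.wait(.3)
cv2.imwrite("pics/e_t.png",bot.camera("top")[:,:,::-1]); print(bot.read_clock())
a=cv2.imread("pics/e_w.png"); b=cv2.resize(cv2.imread("pics/e_t.png")[110:285,120:353],(560,420))
cv2.imwrite("pics/e.png",cv2.resize(np.hstack([a,b]),(800,300)))
E
python3 place.py
```

```text
touch True [0.46414496 0.26690224 0.01877861] [ 0.21681436 -0.57926723  3.47880618]
sieve_head [([233.0, 191.0, 84.0, 76.0], 0.69)]
tray [([184.0, 162.0, 176.0, 199.0], 0.61)]
petri [([226.0, 282.0, 73.0, 65.0], 0.66)]
34.8333
```

View pics/e.png

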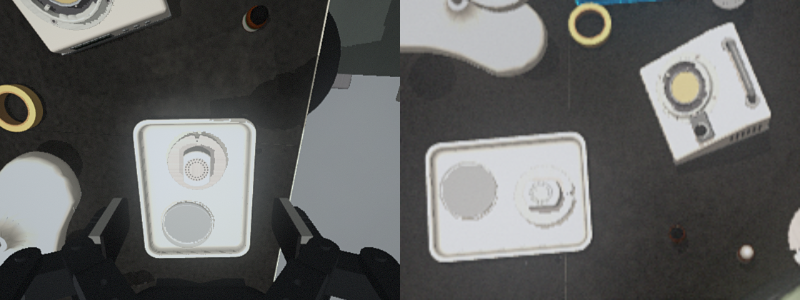

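The head stands flat on the free half of the tray, at (543,192) in the top picture. The dish, droppers and plate are where they were, so I'm handing in.

```bash
python3 -c "
from cell import bot
print(bot.close_job())"
```

```text
the job is handed in; nothing more can be done
None
```

The sampler head was released, turned, lifted off and set down flat, sieve up, on the free half of the tray, and the job is handed in; the final pictures show the plate, dish and both droppers undisturbed, though no verdict came back and I did not separately check that the button is fully up.

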